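# Open the ratchet clamp on a chocolate mould

## Robot

A 7-joint arm with a two-finger parallel gripper is mounted at the origin on the work surface. World frame = base frame: x ahead of the robot, y to its left, z up, the work surface at z = 0. Lengths are in m, angles in rad, forces in N, time in s.
With the tool pointing down it reaches from about 0.425 to 0.975 m from the base axis. Payload 16.7 kg.
Tool frame: the origin (TCP) lies on the front face of the gripper's body, between the roots of the fingers; the fingertips stand 73 mm ahead of it and the grasp point (between the pads) lies 54 mm ahead of it; z points along the fingers, y is the direction in which the jaws open and shut (so a half turn about z gives the same grasp; the last joint's range is limited). The gripper opens to 85 mm and grips with 20 to 120 N. Pads are 22 mm wide; open, the fingers measure 114 mm over their backs; the gripper's body (76 mm by 85 mm) begins 54 mm behind the grasp point. The pads swing forward as they close: fully open they stand 13 mm farther back than shut.
Start: joints at [0.959, 0.426, 0.074, 1.606, -0.034, 1.111, -0.067], TCP at [0.301, -0.604, 0.304] pointing down, gripper open.
Joint ranges: [-2.85, 2.85], [-0.5, 2.14], [-1.23, 1.37], [0.21, 2.46], [-1.02, 4.16], [0.16, 2.05], [-2.73, 2.73]. Speed limits (rad/s): [1.89, 1.89, 2.39, 2.39, 3.01, 3.01, 3.01].

## Interface

Orientations are given as a unit quaternion [w, x, y, z].
In Python, from bench import env, optics gives the robot as it stands. The module is installed in compiled form; this text tells all that it offers.
- The arm moves only by the tool drive_tool, never from a script. Its arguments are lists of equal length, an entry for each row: "delta_rot": the turn, a rotation vector about the tool's x, y, z in degrees, a list of three; "xyz": the shift along the tool's x, y, z in mm, a list of three; "gripper": the finger opening in mm, from 0 to 85.4. A call has 1 to 12 rows; each row is the pose to reach, as a shift and turn from the pose measured when the call began, along the tool's axes at that moment; what a row does not reach only later rows make up. A row lasts 1/12 s, in which the tool goes at most 41.7 mm and 7.16 degrees, less where a joint would pass 70% of its speed; a pose out of reach is approached as far as the arm can. A call with a gripper value outside its range is refused whole. The fingers move at their own pace and stop on an object; "newtons" is the grip in N (left out, the last holds). Time passes only in rows, so rows that repeat a pose let the fingers close. It gives the time, the measured TCP pose, the force and the opening at its end, in the units of the state.
- env.observe(): the state, without advancing time (a new reading comes with each control period).
- optics.snapshot(name): name is "scene" or "top"; returns the picture (480x640x3 uint8, blue, green, red); there is no depth.
- optics.camera_model(name): a dict with "intrinsics" (3x3 intrinsics, pixels), "k1" (the pictures are not rectified: a ray, as slopes to the right and down, at radius r is drawn at 1 + k1 r^2 times it, then the intrinsics apply), "view" (4x4, takes a point from world to camera coordinates). Camera axes: x right, y down, z forward; pixel columns grow to the right and rows downward; lengths in m; the calibration is good to about 2 mm. A picture is of the moment at which its call begins. camera_model takes no time and is no camera call.
- env.sign_off(): hands the job in, once; it reports no verdict.
The state is a dict: "time": time; "joints": joint angles; "dq": joint speeds; "effort": joint torques, N m; "position": TCP position; "ee_rot": TCP orientation; "ft_force": force on the tool from outside, world axes, zero at the start; "wrist_torque": the same for the moment, N m; "gripper_width": opening from 0.0 (shut) to 1.0 (fully open).
Only numpy, scipy, OpenCV 4.12 (cv2) and the standard library are available. Lean on these libraries where they do the work, as an engineer would, in place of code of your own. Each camera call takes 0.05 s, during which the arm holds its last target.

## Task

The white chocolate mould is held in the grey ratchet clamp. Flip the red pawl lever over to its released side so that the toothed bar is free, then slide the jaw by its dark wooden post all the way back, away from the mould, and let go. Leave the mould lying where it is.

Things in the scene. Friction and masses are not known exactly. Their poses are not given: they have to be found in the camera images.
- jaw_grip (a point): On the axis of the jaw's upright round wooden post, 75 mm above the table. Post 20 mm thick from z 42 to 87 mm, 26 mm cap above to 97; below z 42 the carriage, 55 x 92 mm. x: along the slide towards the mould, y: towards the pawl, z up. Jaw slides 80 mm to -x, to a hard stop; friction 3 N, stays put. With the pawl engaged it moves back under 3 mm. Its toothed rack (to y +65 mm, z 30) moves along.
- pawl_pin (a point): On the axis of the pawl lever's upright red pin, 60 mm above the table. Pin 14 mm thick, z 28 to 80 mm, alone but for the flat red arm at its foot (z 28). It starts 6 mm to +x and 129 mm to +y of jaw_grip (its axes). Pivot, vertical, 50 mm from it, at x -18, y +85 mm of jaw_grip. Releasing moves the pin 48 mm along jaw_grip's -x in an arc bulging 7 mm to +y. Its z is up, x and y turn with it.
- pawl (a joint): Pawl angle: 0 = engaged, nose in the teeth (start); 1.0 rad = released, against its stop; it grows anticlockwise seen from above. The pivot is stiff: the pin takes about 2 N to push and the lever stays where it is left. Beyond about 0.3 rad the nose is clear of the teeth.
- mould: Loose white chocolate mould with dark pieces, 120 x 80 x 24 mm, 0.2 to 0.4 kg, lying on the clamp's 12 mm base plate between jaw and end stop. Origin: centre of its underside, 12 mm above the table; x along its 120 mm length (the slide), z up. Its top is 37 mm above the table.

How it is judged:
By the outcome, as a careful person would: the job done as asked, in the order asked, and still so for the second after the job is handed in, with the robot touching nothing.
It also fails if it takes over 42 s, if anything falls off the work surface, if the arm or the gripper's body presses on something with over 40 N, if the wrist force passes 120 N, or if a joint passes its speed limit or range.

## Working session

There is one attempt and no reset: what is moved stays moved. The work goes in short steps, Python scripts to look and compute and a tool call to move; the robot and the scene stay as the last step left them, time stands still between calls to the robot, and variables do not carry over. Pictures are saved under pics/ and viewed, and the job is handed in when it is done.

Besides the shell and the picture viewer there is one more tool, called as name(argument=value, ...), one argument or row to a line, values as JSON. drive_tool: Moves the arm, as the interface text tells. Its arguments: {"type":"object","properties":{"delta_rot":{"type":"array","items":{"type":"array","items":{"type":"number"}}},"xyz":{"type":"array","items":{"type":"array","items":{"type":"number"}}},"gripper":{"type":"array","items":{"type":"number"}},"newtons":{"type":"number"}},"required":["delta_rot","xyz","gripper"]}

```bash
mkdir -p pics
python3 - <<'E'
from bench import env, optics
import cv2
s=env.observe()
for k in s: print(k,s[k])
for n in("scene","top"):
    cv2.imwrite(f"pics/{n}0.png",optics.snapshot(n)); m=optics.camera_model(n); print(n,m)
E
```

```text
time 0.0
joints [ 0.95849041  0.42672027  0.07387018  1.60662487 -0.03407208  1.11080643
 -0.06710936]
dq [ 0.00115063 -0.00033554  0.00093641 -0.00105329 -0.00010775 -0.00020863
 -0.0002534 ]
effort [-8.51858222e-04 -9.49842024e+01  3.75996396e+00 -4.63517046e+01
  1.91038259e-02  1.02696405e-02 -9.20976618e-06]
position [ 0.3011789  -0.60372051  0.30321107]
ee_rot [-6.14651190e-04  9.73350746e-01  2.29320526e-01 -2.10676649e-04]
ft_force [-0.86222411  0.09723026  0.61714736]
wrist_torque [ 0.00680873 -0.00908789  0.03175999]
gripper_width 1.0004855677538935
scene {'intrinsics': array([[571.43301811,   0.        , 328.8107577 ],
       [  0.        , 571.43301811, 247.14149532],
       [  0.        ,   0.        ,   1.        ]]), 'k1': 0.010055968884065403, 'view': array([[ 0.73391193,  0.6792268 , -0.00492289, -0.43601503],
       [ 0.45969028, -0.5020099 , -0.73257826, -0.21599817],
       [-0.50005813,  0.53538492, -0.68066501,  0.98684125],
       [ 0.        ,  0.        ,  0.        ,  1.        ]])}
top {'intrinsics': array([[566.97530834,   0.        , 320.24224013],
       [  0.        , 566.97530834, 234.50877101],
       [  0.        ,   0.        ,   1.        ]]), 'k1': -0.15344017337008742, 'view': array([[-0.02262629, -0.99817765, -0.05594134,  0.05031832],
       [-0.99697872,  0.0266873 , -0.07294667,  0.57854142],
       [ 0.07430666,  0.05412181, -0.99576571,  0.69219044],
       [ 0.        ,  0.        ,  0.        ,  1.        ]])}
```

View pics/scene0.png

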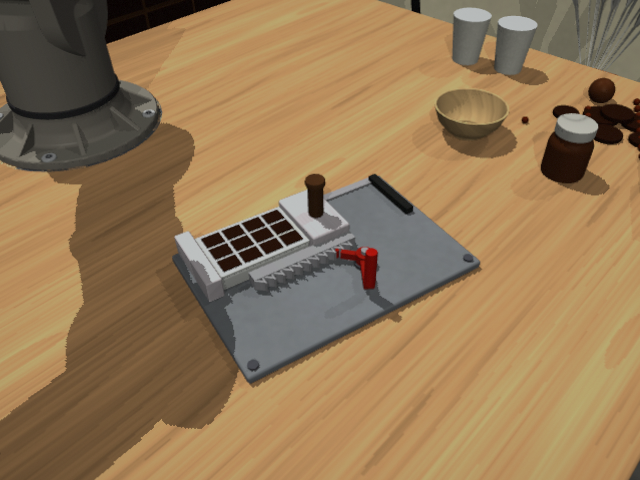

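View pics/top0.png

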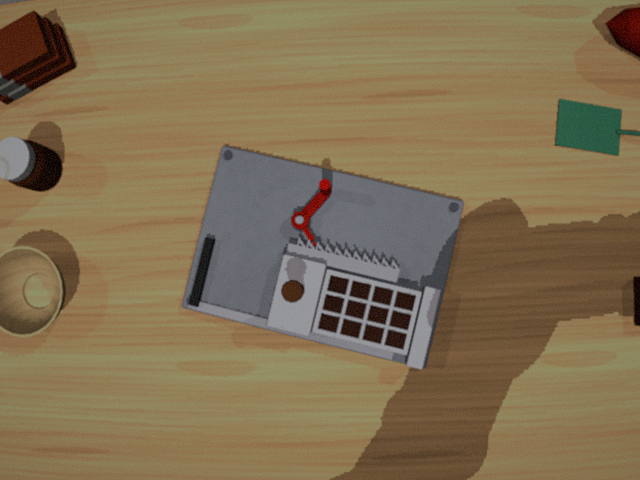

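The scene view shows the pin top at about (371,252) and the post cap at (315,181). The top view shows the pin at (325,186), the cap at (292,291), the pivot at (299,220) and the mould to the right of the jaw. Next I measure these points.

```bash
cat > h.py <<'E'
import numpy as np, cv2
from bench import env, optics
from scipy.spatial.transform import Rotation as R
def ray(n,px):
    m=optics.camera_model(n);K=m["intrinsics"]
    d=cv2.undistortPoints(np.array([[px]],float),K,np.array([m["k1"],0,0,0,0.]))[0,0]
    V=m["view"];Rm=V[:3,:3]
    return -Rm.T@V[:3,3], Rm.T@np.array([d[0],d[1],1])
def plane(n,px,z):
    c,d=ray(n,px); return c+d*(z-c[2])/d[2]
def tri(p1,p2):
    c1,d1=ray("scene",p1);c2,d2=ray("top",p2)
    A=np.stack([d1,-d2],1);t=np.linalg.lstsq(A,c2-c1,rcond=None)[0]
    a=c1+t[0]*d1;b=c2+t[1]*d2
    return (a+b)/2,np.linalg.norm(a-b)
def tool(p,st):  # world point -> tool frame mm
    q=st["ee_rot"];r=R.from_quat([q[1],q[2],q[3],q[0]])
    return r.inv().apply(np.array(p)-st["position"])*1e3
E
python3 - <<'E'
from h import *
im=cv2.imread("pics/top0.png").astype(int);b,g,r=[im[...,i] for i in range(3)]
def blob(m,x0,x1,y0,y1):
    k=np.zeros_like(m);k[y0:y1,x0:x1]=m[y0:y1,x0:x1]
    n,l,s,c=cv2.connectedComponentsWithStats(k.astype(np.uint8));o=np.argsort(-s[1:,4])[:4]+1
    return [(s[i].tolist(),c[i].round(1).tolist()) for i in o]
red=(r>100)&(g<50)&(b<50)
print("red",blob(red,270,350,165,250))
dark=(r<100)&(r>g+15)&(g<70)
print("cap",blob(dark,275,310,275,306))
cv2.imwrite("pics/topz.png",cv2.resize(cv2.imread("pics/top0.png")[150:350,180:440],None,fx=3,fy=3))
cv2.imwrite("pics/scz.png",cv2.resize(cv2.imread("pics/scene0.png")[160:310,260:420],None,fx=4,fy=4))
cap=plane("top",(292,291),.097);pin=plane("top",(325,186),.08);piv=plane("top",(299,220),.034)
print(cap,pin,piv,np.linalg.norm((pin-cap)[:2]),np.linalg.norm((pin-piv)[:2]))
print(tri((315,181),(292,291)),tri((371,251),(325,186)))
E
```

```text
red [([291, 192, 37, 49, 493], [309.0, 213.3]), ([320, 179, 11, 11, 95], [324.6, 184.2]), ([313, 242, 3, 4, 11], [314.1, 243.4])]
cap [([282, 281, 21, 21, 340], [292.0, 290.7])]
[0.51114991 0.06524225 0.097     ] [0.63191838 0.02604031 0.08      ] [0.5975809  0.06146904 0.034     ] 0.12697170331068755 0.04933818880363085
(array([0.51093741, 0.06567722, 0.09197722]), np.float64(0.00027110950590111664)) (array([0.63269661, 0.02657655, 0.07801823]), np.float64(0.001271086200040484))
```

View pics/topz.png

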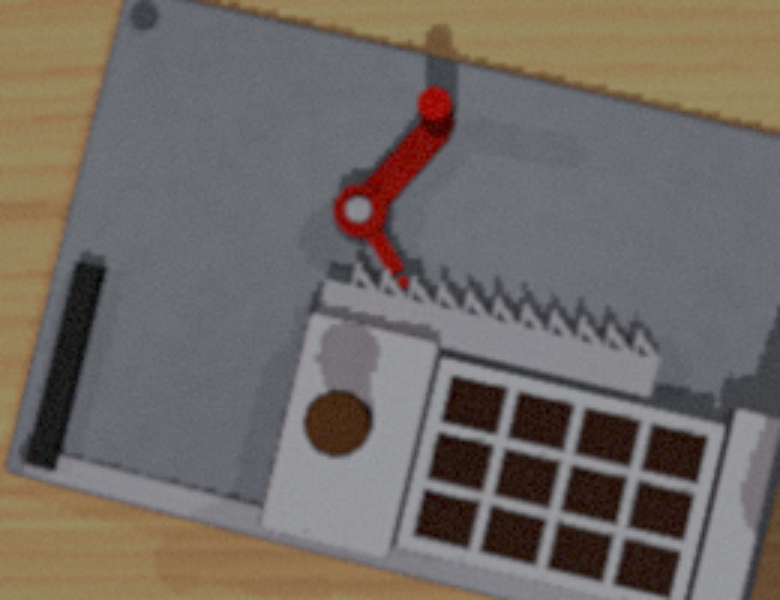

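View pics/scz.png

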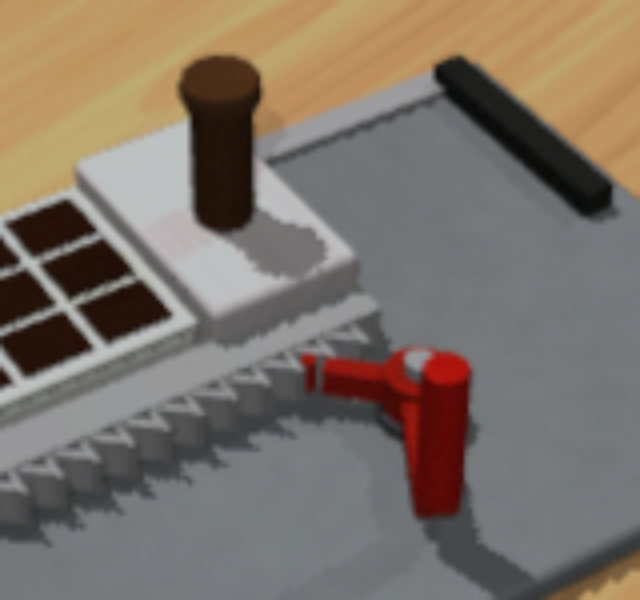

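Run:
```python
from h import *
cap=plane("top",(292,290.8),.097);pin=plane("top",(324.8,184.6),.08)
v=(pin-cap)[:2];print(cap,pin,np.linalg.norm(v))
yaw=np.arctan2(v[1],v[0])-np.arctan2(129,6);print(np.degrees(yaw))
st=env.observe();print(tool([pin[0],pin[1],.25],st), tool([cap[0],cap[1],.25],st))
q=st["ee_rot"];r=R.from_quat([q[1],q[2],q[3],q[0]]);ty=r.apply([0,1,0]);print(np.degrees(np.arctan2(ty[1],ty[0])))
```

```text
[0.51137469 0.06523763 0.097     ] [0.63357795 0.02623509 0.08      ] 0.1282763999610736
-105.03806753676955
[ 578.64834549 -415.29836442   53.72925411] [ 486.70852192 -504.75165682   53.83928923]
-63.48641129988832
```

drive_tool(
  delta_rot=[
    [0,0,5],
    [0,0,10],
    [0,0,15],
    [0,0,20],
    [0,0,24],
    [0,0,28],
    [0,0,32],
    [0,0,36],
    [0,0,39],
    [0,0,41.5],
    [0,0,41.5],
    [0,0,41.5],
  ],
  xyz=[
    [30,-21,0],
    [60,-43,0],
    [90,-65,5],
    [120,-86,10],
    [150,-108,15],
    [180,-129,20],
    [210,-151,20],
    [240,-172,20],
    [270,-194,20],
    [300,-215,20],
    [330,-237,20],
    [360,-258,20],
  ],
  gripper=[36,36,36,36,36,36,36,36,36,36,36,36],
  newtons=20,
)

```text
time: 1.1
position: [0.5085, -0.2103, 0.2835]
ee_rot: [-0.0, 0.991, -0.131, -0.0]
ft_force: [1.8, -0.3, -0.0]
gripper_width: 0.421
```

```bash
cat > g.py <<'E'
from h import *
import sys
cap=np.array([.5114,.0652]);pin=np.array([.6336,.0262]);yaw=np.radians(-105.0)
ax=np.array([np.cos(yaw),np.sin(yaw)]);ay=np.array([-ax[1],ax[0]])
def rep(*pts):
    st=env.observe();q=st["ee_rot"];r=R.from_quat([q[1],q[2],q[3],q[0]]);ty=r.apply([0,1,0])
    print("t",st["time"],"pos",st["position"].round(4),"yaw ty",np.degrees(np.arctan2(ty[1],ty[0])).round(2),"z",r.apply([0,0,1]).round(3),"F",st["ft_force"].round(1),"w",round(st["gripper_width"]*85.4,1),"q",np.round(st["joints"],2))
    for p in pts: print(np.round(p,4),"->",tool(p,st).round(1))
E
python3 -c "
from g import *
rep([*pin,.2],[*pin,.112])"
```

```text
t 1.1 pos [ 0.5085 -0.2103  0.2835] yaw ty -105.0 z [-0.001  0.001 -1.   ] F [ 1.8 -0.3 -0. ] w 36.0 q [ 0.28  0.25 -0.    1.91 -0.    0.99 -1.56]
[0.6336 0.0262 0.2   ] -> [  59.7 -260.7   83.6]
[0.6336 0.0262 0.112 ] -> [  59.8 -260.6  171.6]
```

drive_tool(
  delta_rot=[
    [0,0,0],
    [0,0,0],
    [0,0,0],
    [0,0,0],
    [0,0,0],
    [0,0,0],
    [0,0,0],
    [0,0,0],
    [0,0,0],
    [0,0,0],
    [0,0,0],
    [0,0,0],
  ],
  xyz=[
    [7,-30,8],
    [14,-60,16],
    [21,-90,24],
    [28,-120,32],
    [35,-150,40],
    [42,-180,48],
    [49,-210,56],
    [55,-235,64],
    [58,-252,72],
    [59.7,-260.7,80],
    [59.7,-260.7,80],
    [59.7,-260.7,80],
  ],
  gripper=[36,36,36,36,36,36,36,36,36,36,36,36],
)

```text
time: 2.1
position: [0.6331, 0.0255, 0.203]
ee_rot: [-0.0, 0.991, -0.131, -0.001]
ft_force: [-0.4, -0.0, 0.9]
gripper_width: 0.423
```

```bash
python3 -c "
from g import *
rep([*pin,.2],[*pin,.112])
cv2.imwrite('pics/scene1.png',optics.snapshot('scene'))"
```

```text
t 2.1 pos [0.6331 0.0255 0.203 ] yaw ty -105.0 z [-0.002  0.    -1.   ] F [-0.4 -0.   0.9] w 36.1 q [-0.07  0.46 -0.09  1.78  0.05  0.9  -2.02]
[0.6336 0.0262 0.2   ] -> [ 0.3 -0.8  3. ]
[0.6336 0.0262 0.112 ] -> [ 0.5 -0.9 91. ]
```

View pics/scene1.png

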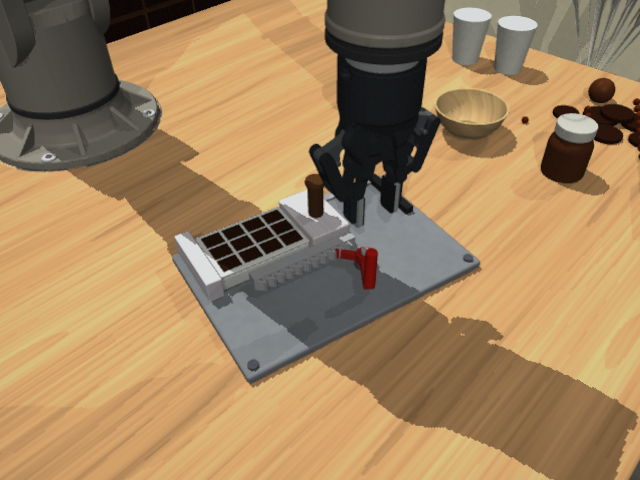

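The open fingers at about (355,210) and (393,200) hang above the pin (371,268) and are spread along the slide. I descend over the pin.

drive_tool(
  delta_rot=[
    [0,0,0],
    [0,0,0],
    [0,0,0],
    [0,0,0],
    [0,0,0],
    [0,0,0],
    [0,0,0],
  ],
  xyz=[
    [0.5,-1,15],
    [0.5,-1,35],
    [0.5,-1,55],
    [0.5,-1,75],
    [0.5,-1,87],
    [0.5,-1,91],
    [0.5,-1,91],
  ],
  gripper=[36,36,36,36,36,36,36],
)

```text
time: 2.73
position: [0.6335, 0.0246, 0.1123]
ee_rot: [0.0, 0.991, -0.132, -0.001]
ft_force: [-0.4, 0.2, 0.6]
gripper_width: 0.418
```

```bash
python3 -c "
from g import *
rep([*pin,.112])
cv2.imwrite('pics/scene2.png',cv2.resize(optics.snapshot('scene')[150:330,250:490],None,fx=3,fy=3))"
```

```text
t 2.7333 pos [0.6335 0.0246 0.1123] yaw ty -105.13 z [-0.002 -0.    -1.   ] F [-0.4  0.2  0.6] w 35.7 q [-0.08  0.58 -0.09  1.83  0.07  0.74 -2.03]
[0.6336 0.0262 0.112 ] -> [-0.3 -1.5  0.3]
```

View pics/scene2.png

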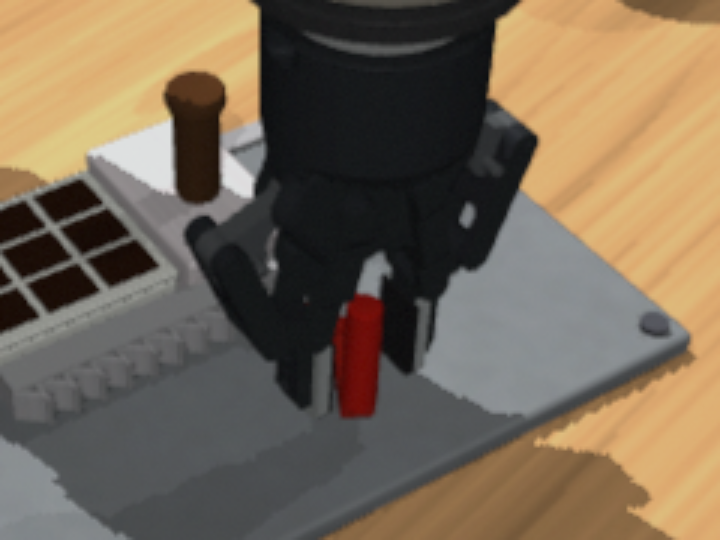

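The pin stands between the two pads. I narrow the gap and push along the arc.

drive_tool(
  delta_rot=[
    [0,0,0],
    [0,0,0],
    [0,0,0],
    [0,0,0],
    [0,0,0],
    [0,0,0],
    [0,0,0],
    [0,0,0],
    [0,0,0],
    [0,0,0],
    [0,0,0],
    [0,0,0],
  ],
  xyz=[
    [0,-1.5,0],
    [0,-1.5,0],
    [0,-5,0],
    [2,-10,0],
    [4,-15,0],
    [6,-20,0],
    [7,-25,0],
    [7,-30,0],
    [6,-35,0],
    [5,-40,0],
    [3,-45,0],
    [1,-50,0],
  ],
  gripper=[22,22,22,22,22,22,22,22,22,22,22,22],
)

```text
time: 3.78
position: [0.6478, 0.0736, 0.1131]
ee_rot: [0.0, 0.991, -0.131, -0.001]
ft_force: [1.2, -2.4, -0.1]
gripper_width: 0.258
```

```bash
python3 -c "
from g import *
rp=pin-.048*ax
rep([*pin,.112],[*rp,.112])
cv2.imwrite('pics/scene3.png',cv2.resize(optics.snapshot('scene')[150:330,250:490],None,fx=3,fy=3))"
```

```text
t 3.7833 pos [0.6478 0.0736 0.1131] yaw ty -105.1 z [-0.001  0.    -1.   ] F [ 1.2 -2.4 -0.1] w 22.0 q [-0.15  0.6  -0.09  1.79  0.07  0.76 -2.1 ]
[0.6336 0.0262 0.112 ] -> [-1.3 49.5  1.1]
[0.646  0.0726 0.112 ] -> [-1.4  1.5  1.1]
```

View pics/scene3.png

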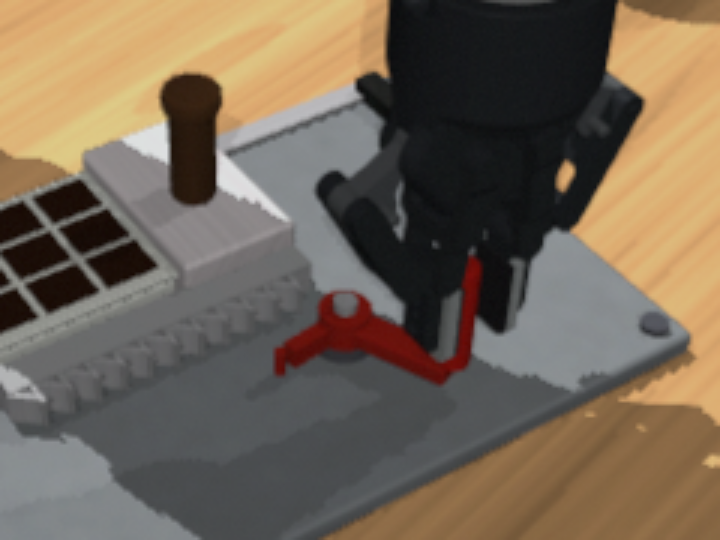

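The lever has swung over and its nose at about (280,355) in the crop is clear of the teeth. I push the last millimetres to the stop.

drive_tool(
  delta_rot=[
    [0,0,0],
    [0,0,0],
    [0,0,0],
    [0,0,0],
  ],
  xyz=[
    [-1,-1.5,0],
    [-2,-3,0],
    [-2,-4,0],
    [-2,-4,0],
  ],
  gripper=[22,22,22,22],
)

```text
time: 4.17
position: [0.6467, 0.0779, 0.1131]
ee_rot: [0.001, 0.991, -0.131, -0.001]
ft_force: [0.5, -8.9, 0.4]
gripper_width: 0.262
```

drive_tool(
  delta_rot=[
    [0,0,0],
    [0,0,0],
    [0,0,0],
  ],
  xyz=[
    [0,-1,0],
    [0,-1.5,0],
    [0,-1.5,0],
  ],
  gripper=[22,22,22],
)

```text
time: 4.42
position: [0.6468, 0.0779, 0.113]
ee_rot: [0.001, 0.991, -0.132, -0.001]
ft_force: [-1.4, -8.5, 2.0]
gripper_width: 0.258
```

It is on the stop: the force rises with no travel. I back off, open and rise, then cross to above the post.

drive_tool(
  delta_rot=[
    [0,0,0],
    [0,0,0],
    [0,0,0],
    [0,0,0],
    [0,0,0],
    [0,0,0],
    [0,0,0],
    [0,0,0],
    [0,0,0],
    [0,0,0],
  ],
  xyz=[
    [0,4,0],
    [0,4,0],
    [0,4,0],
    [0,4,-10],
    [0,4,-30],
    [0,4,-55],
    [0,4,-75],
    [0,4,-90],
    [0,4,-95],
    [0,4,-95],
  ],
  gripper=[30,36,36,36,36,36,36,40,50,50],
)

```text
time: 5.25
position: [0.6465, 0.0746, 0.2099]
ee_rot: [0.001, 0.991, -0.132, 0.0]
ft_force: [0.6, 0.5, 0.7]
gripper_width: 0.582
```

```bash
python3 -c "
from g import *
im=optics.snapshot('top').copy();cv2.imwrite('pics/top4.png',im)
im2=optics.snapshot('scene');cv2.imwrite('pics/scene4.png',im2)
rep([*cap,.2],[*cap,.129])"
```

```text
t 5.35 pos [0.6456 0.0744 0.2076] yaw ty -105.15 z [-0.003 -0.002 -1.   ] F [-0.3 -0.5 -0.1] w 50.0 q [-0.15  0.48 -0.09  1.74  0.05  0.92 -2.1 ]
[0.5114 0.0652 0.2   ] -> [-127.2   44.     8. ]
[0.5114 0.0652 0.129 ] -> [-127.    43.7   79. ]
```

View pics/scene4.png

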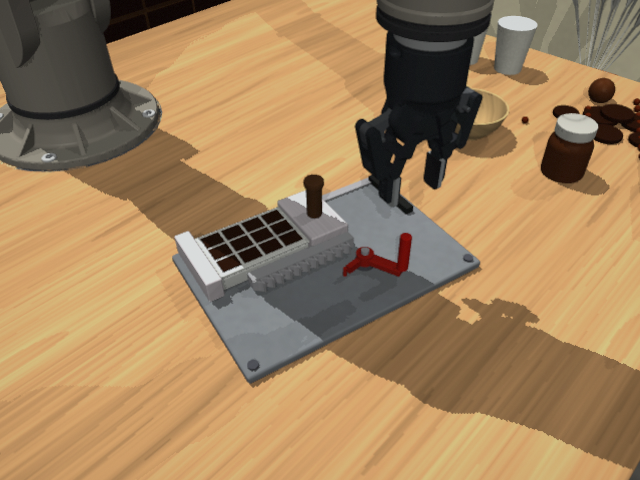

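View pics/top4.png

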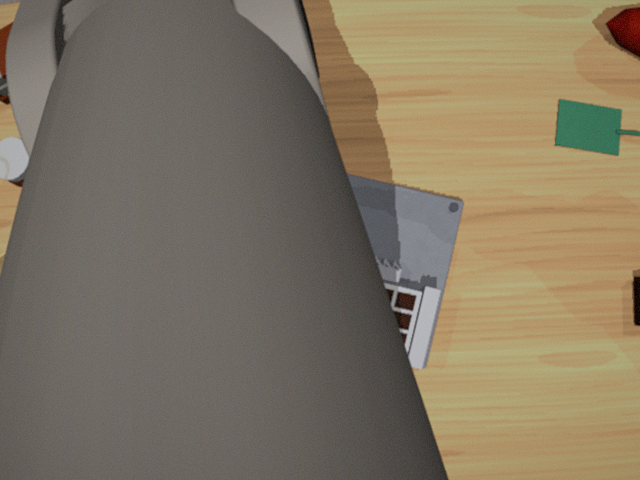

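The pin now stands at about (405,240) in the scene view, so the lever is over. The post is still at (314,181). The top view is blocked by the arm. I move over the post.

drive_tool(
  delta_rot=[
    [0,0,0],
    [0,0,0],
    [0,0,0],
    [0,0,0],
    [0,0,0],
    [0,0,0],
    [0,0,0],
    [0,0,0],
  ],
  xyz=[
    [-20,7,0],
    [-45,16,0],
    [-70,25,0],
    [-95,33,0],
    [-115,40,0],
    [-127,44,5],
    [-127,44,8],
    [-127,44,8],
  ],
  gripper=[54,54,54,54,54,54,54,54],
)

```text
time: 6.02
position: [0.5109, 0.065, 0.1989]
ee_rot: [0.002, 0.991, -0.132, -0.002]
ft_force: [0.5, -0.6, 0.4]
gripper_width: 0.628
```

```bash
python3 -c "
from g import *
im2=optics.snapshot('scene');cv2.imwrite('pics/scene5.png',cv2.resize(im2[80:280,200:440],None,fx=3,fy=3))
rep([*cap,.129])
im=cv2.imread('pics/scene4.png').astype(int);k=(im[...,2]>90)&(im[...,1]<50)&(im[...,0]<50);k[:225]=0;k[290:]=0;k[:,:390]=0;k[:,430:]=0
y,x=np.nonzero(k);t=y.min();print(t,x[y<t+4].mean());p=plane('scene',(x[y<t+5].mean(),t+3.5),.08);print(p,'expected',pin-.048*ax)"
```

```text
t 6.0667 pos [0.5117 0.0652 0.1993] yaw ty -105.15 z [-0.004 -0.003 -1.   ] F [ 0.3 -1.2  0. ] w 54.0 q [-0.16  0.3  -0.11  2.05  0.05  0.8  -2.13]
[0.5114 0.0652 0.129 ] -> [-0.1 -0.2 70.3]
233 405.42424242424244
[0.64787203 0.07020571 0.08      ] expected [0.64602331 0.07256444]
```

View pics/scene5.png

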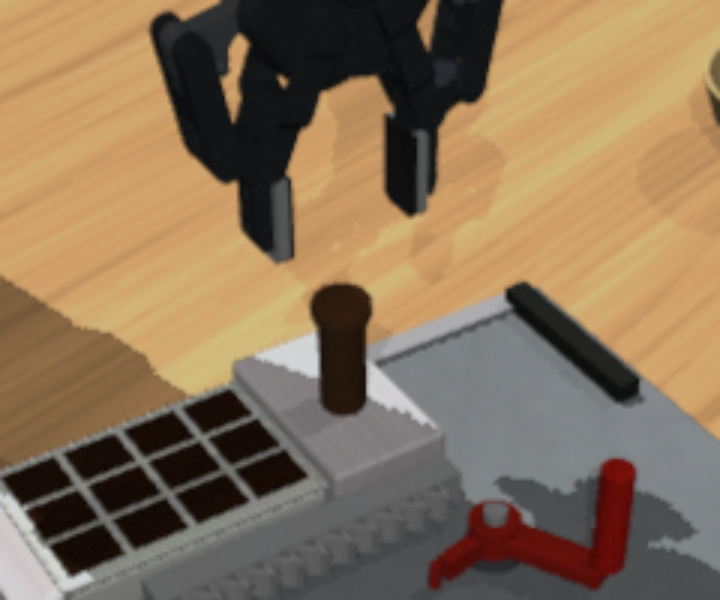

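The fingers are centred over the post, and the lever is over to within about 3 mm of the expected pin position. I descend and close around the post with clearance.

drive_tool(
  delta_rot=[
    [0,0,0],
    [0,0,0],
    [0,0,0],
    [0,0,0],
    [0,0,0],
    [0,0,0],
    [0,0,0],
    [0,0,0],
  ],
  xyz=[
    [0,0,15],
    [0,0,35],
    [0,0,55],
    [0,0,67],
    [0,0,70],
    [0,0,70],
    [0,0,70],
    [0,0,70],
  ],
  gripper=[54,54,54,54,54,28,28,28],
)

```text
time: 6.73
position: [0.512, 0.0649, 0.13]
ee_rot: [0.001, 0.991, -0.132, -0.001]
ft_force: [0.2, -0.3, 0.0]
gripper_width: 0.329
```

```bash
python3 -c "
from g import *
im2=optics.snapshot('scene');cv2.imwrite('pics/scene6.png',cv2.resize(im2[80:280,200:440],None,fx=3,fy=3))
rep([*cap,.129],[*(cap-.08*ax),.129])"
```

```text
t 6.7833 pos [0.5119 0.0649 0.1301] yaw ty -105.16 z [-0.003 -0.002 -1.   ] F [ 0.7 -1.6 -0.6] w 27.9 q [-0.16  0.41 -0.11  2.09  0.07  0.65 -2.15]
[0.5114 0.0652 0.129 ] -> [-0.5 -0.1  1.1]
[0.5321 0.1425 0.129 ] -> [ -0.8 -80.1   0.8]
```

View pics/scene6.png

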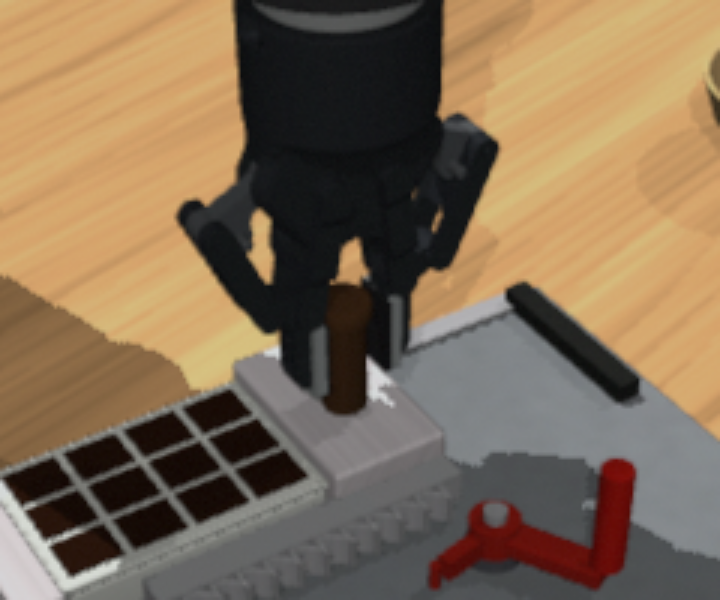

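The post stands between the pads, and the lever, mould and jaw are unmoved. I lower a little to bear on the post below the cap, then push back.

drive_tool(
  delta_rot=[
    [0,0,0],
    [0,0,0],
    [0,0,0],
    [0,0,0],
    [0,0,0],
    [0,0,0],
    [0,0,0],
    [0,0,0],
    [0,0,0],
    [0,0,0],
    [0,0,0],
    [0,0,0],
  ],
  xyz=[
    [-0.5,0,4],
    [-0.5,0,7],
    [-0.5,-2,7],
    [-0.5,-5,7],
    [-0.5,-10,7],
    [-0.5,-16,7],
    [-0.5,-23,7],
    [-0.5,-30,7],
    [-0.5,-37,7],
    [-0.5,-44,7],
    [-0.5,-50,7],
    [-0.5,-55,7],
  ],
  gripper=[28,27,26,26,26,26,26,26,26,26,26,26],
)

```text
time: 7.78
position: [0.526, 0.1191, 0.1229]
ee_rot: [0.001, 0.991, -0.132, -0.001]
ft_force: [-0.1, -2.7, 1.3]
gripper_width: 0.309
```

```bash
python3 -c "
from g import *
im2=optics.snapshot('scene');cv2.imwrite('pics/scene7.png',cv2.resize(im2[80:280,200:440],None,fx=3,fy=3))
rep([*cap,.123],[*(cap-.08*ax),.123])"
```

```text
t 7.8333 pos [0.5262 0.1199 0.123 ] yaw ty -105.09 z [-0.002 -0.002 -1.   ] F [ 0.6 -0.4  0.3] w 26.1 q [-0.25  0.45 -0.11  2.04  0.08  0.66 -2.25]
[0.5114 0.0652 0.123 ] -> [ 0.  56.7  0.1]
[0.5321 0.1425 0.123 ] -> [ -0.1 -23.3  -0.1]
```

View pics/scene7.png

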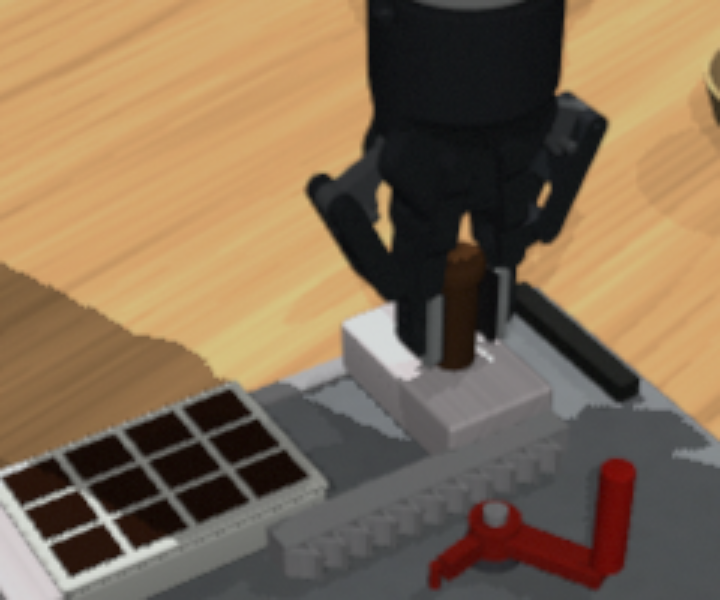

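The jaw and rack slide while the mould stays at the same pixels. I continue to the stop.

drive_tool(
  delta_rot=[
    [0,0,0],
    [0,0,0],
    [0,0,0],
    [0,0,0],
    [0,0,0],
    [0,0,0],
    [0,0,0],
    [0,0,0],
  ],
  xyz=[
    [0,-4,0],
    [0,-9,0],
    [0,-14,0],
    [0,-18,0],
    [0,-21,0],
    [0,-24,0],
    [0,-26,0],
    [0,-26,0],
  ],
  gripper=[26,26,26,26,26,26,26,26],
)

```text
time: 8.5
position: [0.5326, 0.1449, 0.1225]
ee_rot: [0.001, 0.991, -0.131, -0.002]
ft_force: [0.6, -2.9, -5.4]
gripper_width: 0.303
```

drive_tool(
  delta_rot=[
    [0,0,0],
    [0,0,0],
    [0,0,0],
  ],
  xyz=[
    [0,-1,0],
    [0,-2,0],
    [0,-2,0],
  ],
  gripper=[26,26,26],
)

```text
time: 8.75
position: [0.5328, 0.1452, 0.1223]
ee_rot: [0.003, 0.991, -0.132, -0.002]
ft_force: [-2.7, -11.9, 3.5]
gripper_width: 0.308
```

drive_tool(
  delta_rot=[
    [0,0,0],
    [0,0,0],
    [0,0,0],
  ],
  xyz=[
    [0,-1.5,0],
    [0,-2.5,0],
    [0,-2.5,0],
  ],
  gripper=[26,26,26],
)

```text
time: 9.0
position: [0.5329, 0.1453, 0.1221]
ee_rot: [0.004, 0.991, -0.133, -0.003]
ft_force: [-4.2, -14.7, 5.9]
gripper_width: 0.307
```

It's firmly on the stop. I back off, open, rise and clear the view.

drive_tool(
  delta_rot=[
    [0,0,0],
    [0,0,0],
    [0,0,0],
    [0,0,0],
    [0,0,0],
    [0,0,0],
    [0,0,0],
    [0,0,0],
    [0,0,0],
    [0,0,0],
    [0,0,0],
    [0,0,0],
  ],
  xyz=[
    [0,3,0],
    [0,3,0],
    [0,3,0],
    [0,3,0],
    [0,3,0],
    [0,3,-10],
    [0,3,-30],
    [0,3,-55],
    [0,3,-80],
    [0,3,-110],
    [0,3,-130],
    [0,3,-130],
  ],
  gripper=[30,40,54,54,54,54,54,54,54,54,54,54],
)

```text
time: 10.0
position: [0.5345, 0.1441, 0.2573]
ee_rot: [0.002, 0.991, -0.133, 0.0]
ft_force: [1.4, 1.3, -0.6]
gripper_width: 0.632
```

drive_tool(
  delta_rot=[
    [0,0,0],
    [0,0,0],
    [0,0,0],
    [0,0,0],
    [0,0,0],
    [0,0,0],
    [0,0,0],
    [0,0,0],
    [0,0,0],
    [0,0,0],
    [0,0,0],
    [0,0,0],
  ],
  xyz=[
    [0,25,0],
    [0,55,0],
    [0,85,0],
    [0,115,0],
    [0,145,0],
    [0,175,0],
    [0,205,0],
    [0,235,0],
    [0,265,0],
    [0,295,0],
    [0,325,0],
    [0,345,0],
  ],
  gripper=[54,54,54,54,54,54,54,54,54,54,54,54],
)

```text
time: 11.0
position: [0.4425, -0.1911, 0.2595]
ee_rot: [0.003, 0.991, -0.134, 0.0]
ft_force: [0.5, -0.6, 0.5]
gripper_width: 0.636
```

drive_tool(
  delta_rot=[
    [0,0,0],
    [0,0,0],
    [0,0,0],
    [0,0,0],
    [0,0,0],
    [0,0,0],
    [0,0,0],
    [0,0,0],
    [0,0,0],
    [0,0,0],
  ],
  xyz=[
    [0,25,0],
    [0,50,0],
    [0,75,0],
    [0,100,0],
    [0,125,0],
    [0,150,0],
    [0,170,0],
    [0,180,0],
    [0,180,0],
    [0,180,0],
  ],
  gripper=[54,54,54,54,54,54,54,54,54,54],
)

```text
time: 11.83
position: [0.3949, -0.3642, 0.2604]
ee_rot: [0.002, 0.991, -0.134, 0.0]
ft_force: [-0.2, -0.2, 0.2]
gripper_width: 0.634
```

```bash
python3 -c "
from g import *
rep()
cv2.imwrite('pics/top8.png',optics.snapshot('top'));cv2.imwrite('pics/scene8.png',optics.snapshot('scene'))"
```

```text
t 11.8333 pos [ 0.3949 -0.3642  0.2604] yaw ty -105.4 z [-0.    -0.005 -1.   ] F [-0.2 -0.2  0.2] w 54.1 q [ 0.44  0.25  0.21  1.97 -0.06  0.92 -1.16]
```

View pics/top8.png

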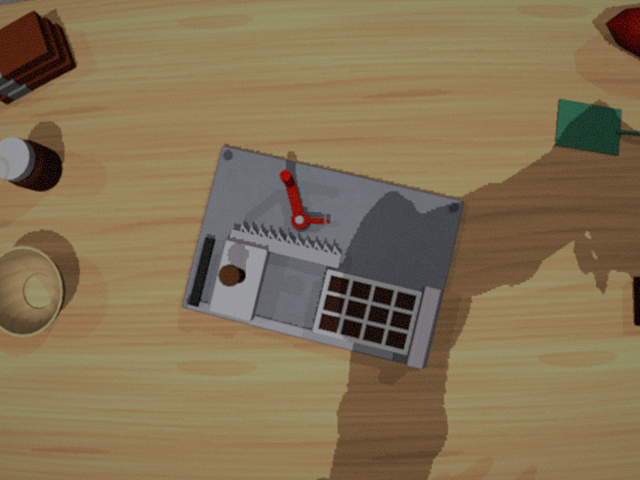

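View pics/scene8.png

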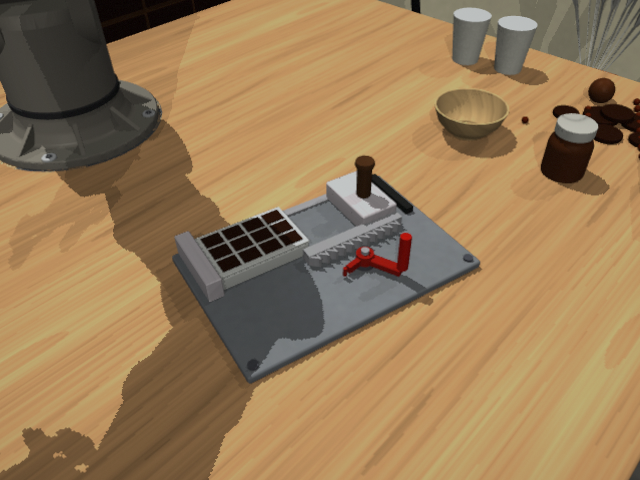

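The top view shows the cap at (230,275), the pin at (286,176), the pivot at (300,220) and the mould unmoved. I check the travel and the lever angle in numbers.

```bash
python3 -c "
from g import *
im=cv2.imread('pics/top8.png').astype(int);b,g,r=[im[...,i] for i in range(3)]
k=(r<110)&(r>g+15)&(g<70);k[:262]=0;k[290:]=0;k[:,:215]=0;k[:,247:]=0
n,l,s,c=cv2.connectedComponentsWithStats(k.astype(np.uint8));i=1+np.argmax(s[1:,4]);print(s[i],c[i])
p=plane('top',c[i],.097)[:2];d=p-cap;print('jaw travel x,y mm',d@ax*1e3,d@ay*1e3)
cv2.imwrite('pics/topz8.png',cv2.resize(cv2.imread('pics/top8.png')[150:330,180:380],None,fx=4,fy=4)[:600])
k=(r>90)&(g<60)&(b<60);k[:165]=0;k[190:]=0;k[:,:275]=0;k[:,310:]=0
y,x=np.nonzero(k);print(x.min(),x[y<182].min(),x[y<182].max(),y.min())
piv=cap-.018*ax+.085*ay
q=plane('top',(286.2,175.8),.08)[:2];v=q-piv;v0=pin-piv
print('pin',q,'r',np.linalg.norm(v),np.linalg.norm(v0),'angle',np.arctan2(v0[0]*v[1]-v0[1]*v[0],v0@v), 'd',(q-pin)@ax,(q-pin)@ay)
a=cv2.imread('pics/top0.png')[262:355,310:420];bb=cv2.imread('pics/top8.png')[262:355,310:420]
print(cv2.phaseCorrelate(np.float32(cv2.cvtColor(a,6)),np.float32(cv2.cvtColor(bb,6))))
"
```

```text
[219 265  22  21 335] [229.13731343 274.9880597 ]
jaw travel x,y mm -74.1988656529451 0.03052784535741125
280 280 290 170
pin [0.64550443 0.07134507] r 0.048548939374156976 0.04937904142990247 angle 0.9938004025846733 d -0.046687887380358326 -0.00018560752149255036
((0.3276885412481576, 0.006266855212714972), 0.7725296782122718)
```

View pics/topz8.png

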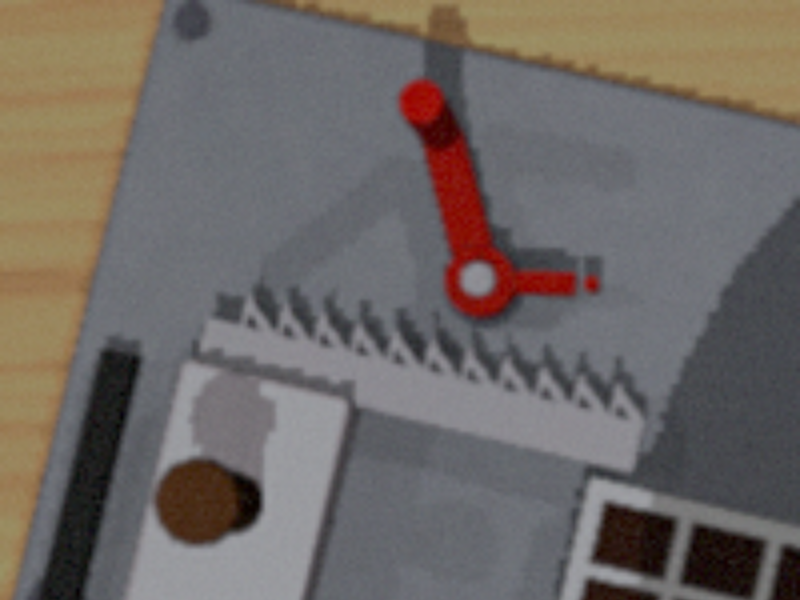

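The travel reads 74 mm rather than 80. I cross-check it with the other view.

```bash
python3 -c "
from g import *
def capsc(f,x0,x1,y0,y1):
    im=cv2.imread(f).astype(int);b,g,r=[im[...,i] for i in range(3)]
    k=(r<110)&(r>g+8)&(g<80);m=np.zeros_like(k);m[y0:y1,x0:x1]=k[y0:y1,x0:x1]
    y,x=np.nonzero(m);t=y.min();print(f,t,y.max(),[(int(x[y==j].min()),int(x[y==j].max())) for j in range(t,t+14,2)]);return t
capsc('pics/scene0.png',300,330,165,220);capsc('pics/scene4.png',300,330,165,220);capsc('pics/scene8.png',350,380,145,200)
p0=plane('scene',(315,180.5),.097);p1=plane('scene',(365,161.5),.097)
d=(p1-p0)[:2];print(p0,p1,d@ax*1e3,d@ay*1e3)
print(tri((365,161.5),(229.2,275)))
for z in(.095,.097): print(plane('top',(229.2,275),z),plane('top',(292,290.8),z))
"
python3 - <<'E'
import cv2
import numpy as np
a=cv2.imread('pics/scene8.png')[145:285,290:430];cv2.imwrite('pics/scz8.png',cv2.resize(a,None,fx=4,fy=4))
E
```

```text
pics/scene0.png 174 217 [(312, 318), (308, 322), (306, 324), (305, 324), (305, 324), (305, 324), (306, 323)]
pics/scene4.png 175 217 [(309, 318), (306, 321), (304, 322), (304, 323), (304, 323), (304, 323), (305, 322)]
pics/scene8.png 156 197 [(361, 368), (357, 372), (356, 373), (355, 374), (355, 374), (356, 373), (357, 372)]
[0.51496022 0.06144229 0.097     ] [0.53379811 0.13346952 0.097     ] -74.4485686195669 -0.44601368896547455
(array([0.53061043, 0.13752656, 0.09348812]), np.float64(8.808317441409968e-05))
[0.53063152 0.13722789 0.095     ] [0.51132723 0.06545077 0.095     ]
[0.53061859 0.13679019 0.097     ] [0.51137469 0.06523763 0.097     ]
```

View pics/scz8.png

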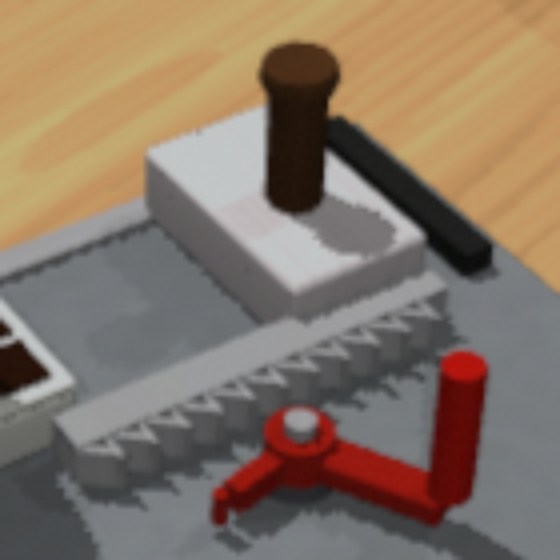

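Both views agree on about 74 mm, with the lever fully over (0.99 rad) and the mould unmoved (0.3 px). The jaw may have been dragged back when I let go, or it stopped short, so I go back to finish it, this time gripping the post.

```bash
python3 -c "
from g import *
rep([.5306,.1372,.21],[.5306,.1372,.127])"
```

```text
t 11.9333 pos [ 0.3953 -0.3635  0.2604] yaw ty -105.3 z [ 0.    -0.005 -1.   ] F [ 0.7  0.6 -0.3] w 53.9 q [ 0.44  0.25  0.21  1.97 -0.06  0.92 -1.15]
[0.5306 0.1372 0.21  ] -> [  -1.7 -518.9   48. ]
[0.5306 0.1372 0.127 ] -> [  -1.8 -519.2  131. ]
```

drive_tool(
  delta_rot=[
    [0,0,0],
    [0,0,0],
    [0,0,0],
    [0,0,0],
    [0,0,0],
    [0,0,0],
    [0,0,0],
    [0,0,0],
    [0,0,0],
    [0,0,0],
    [0,0,0],
    [0,0,0],
  ],
  xyz=[
    [0,-25,0],
    [0,-60,0],
    [0,-95,0],
    [0,-130,0],
    [0,-165,0],
    [0,-200,0],
    [0,-235,0],
    [0,-270,0],
    [0,-305,0],
    [0,-340,0],
    [0,-370,0],
    [0,-400,0],
  ],
  gripper=[54,54,54,54,54,54,54,54,54,54,54,54],
)

```text
time: 12.93
position: [0.5006, 0.0254, 0.2588]
ee_rot: [0.002, 0.991, -0.132, 0.0]
ft_force: [0.5, 0.3, 0.6]
gripper_width: 0.628
```

```bash
python3 -c "
from g import *
rep([.5306,.1372,.21],[.5306,.1372,.127])"
```

```text
t 12.9333 pos [0.5006 0.0254 0.2588] yaw ty -105.17 z [ 0.    -0.004 -1.   ] F [0.5 0.3 0.6] w 53.7 q [-0.12  0.2  -0.06  2.03  0.02  0.91 -2.04]
[0.5306 0.1372 0.21  ] -> [  -0.4 -115.9   48.3]
[0.5306 0.1372 0.127 ] -> [  -0.5 -116.3  131.3]
```

drive_tool(
  delta_rot=[
    [0,0,0],
    [0,0,0],
    [0,0,0],
    [0,0,0],
    [0,0,0],
    [0,0,0],
    [0,0,0],
    [0,0,0],
    [0,0,0],
    [0,0,0],
    [0,0,0],
  ],
  xyz=[
    [-0.5,-30,10],
    [-0.5,-60,25],
    [-0.5,-90,40],
    [-0.5,-108,45],
    [-0.5,-116,50],
    [-0.5,-116,60],
    [-0.5,-116,80],
    [-0.5,-116,100],
    [-0.5,-116,120],
    [-0.5,-116,130],
    [-0.5,-116,130],
  ],
  gripper=[54,54,54,54,54,54,54,54,54,54,54],
)

```text
time: 13.85
position: [0.5293, 0.1357, 0.1265]
ee_rot: [0.003, 0.991, -0.132, -0.001]
ft_force: [-0.6, -0.4, 0.4]
gripper_width: 0.636
```

```bash
python3 -c "
from g import *
rep([.5306,.1372,.127])
cv2.imwrite('pics/scz9.png',cv2.resize(optics.snapshot('scene')[85:285,290:450],None,fx=3,fy=3))"
```

```text
t 13.85 pos [0.5293 0.1357 0.1265] yaw ty -105.2 z [-0.003 -0.006 -1.   ] F [-0.6 -0.4  0.4] w 54.3 q [-0.29  0.45 -0.11  2.03  0.08  0.67 -2.28]
[0.5306 0.1372 0.127 ] -> [ 0.9 -1.7 -0.5]
```

View pics/scz9.png

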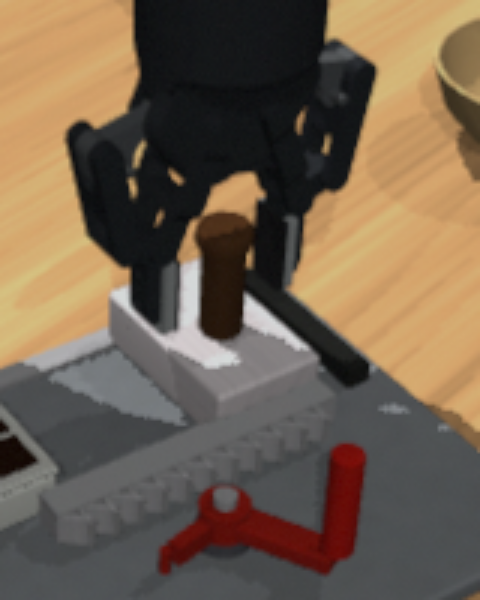

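The pads straddle the post. I grip it gently at 20 N.

drive_tool(
  delta_rot=[
    [0,0,0],
    [0,0,0],
    [0,0,0],
    [0,0,0],
    [0,0,0],
    [0,0,0],
  ],
  xyz=[
    [1,-2,0],
    [1,-2,0],
    [1,-2,0],
    [1,-2,0],
    [1,-2,0],
    [1,-2,0],
  ],
  gripper=[40,25,15,15,15,15],
  newtons=20,
)

```text
time: 14.4
position: [0.5321, 0.1379, 0.1289]
ee_rot: [0.002, 0.991, -0.132, 0.001]
ft_force: [-0.5, -1.1, 7.5]
gripper_width: 0.288
```

```bash
python3 -c "
from g import *
rep([*cap,.127],[*(cap-.08*ax),.127])"
```

```text
t 14.4 pos [0.5321 0.1379 0.1289] yaw ty -105.21 z [ 0.001 -0.005 -1.   ] F [-0.5 -1.1  7.5] w 24.6 q [-0.29  0.45 -0.11  2.02  0.08  0.68 -2.28]
[0.5114 0.0652 0.127 ] -> [-0.9 75.6  2.3]
[0.5321 0.1425 0.127 ] -> [-1.2 -4.4  1.9]
```

The opening stuck at 24.6 mm with an upward push, so the pads are wedged on the cap's edge. I open, lower by 8 mm and regrip on the shaft.

drive_tool(
  delta_rot=[
    [0,0,0],
    [0,0,0],
    [0,0,0],
    [0,0,0],
    [0,0,0],
    [0,0,0],
    [0,0,0],
    [0,0,0],
  ],
  xyz=[
    [0,0,0],
    [0,0,3],
    [0,0,8],
    [0,0,9],
    [0,0,9],
    [0,0,9],
    [0,0,9],
    [0,0,9],
  ],
  gripper=[36,36,36,30,24,15,15,15],
)

```text
time: 15.07
position: [0.5318, 0.1378, 0.1196]
ee_rot: [0.002, 0.991, -0.132, 0.0]
ft_force: [-0.8, 0.5, -9.4]
gripper_width: 0.254
```

```bash
python3 -c "
from g import *
rep([*cap,.12],[*(cap-.08*ax),.12])
cv2.imwrite('pics/scz10.png',cv2.resize(optics.snapshot('scene')[85:285,290:450],None,fx=3,fy=3))"
```

```text
t 15.0667 pos [0.5318 0.1378 0.1196] yaw ty -105.2 z [-0.    -0.005 -1.   ] F [-0.8  0.5 -9.4] w 21.7 q [-0.29  0.47 -0.1   2.02  0.08  0.66 -2.28]
[0.5114 0.0652 0.12  ] -> [-0.6 75.4 -0. ]
[0.5321 0.1425 0.12  ] -> [-0.9 -4.6 -0.4]
```

View pics/scz10.png

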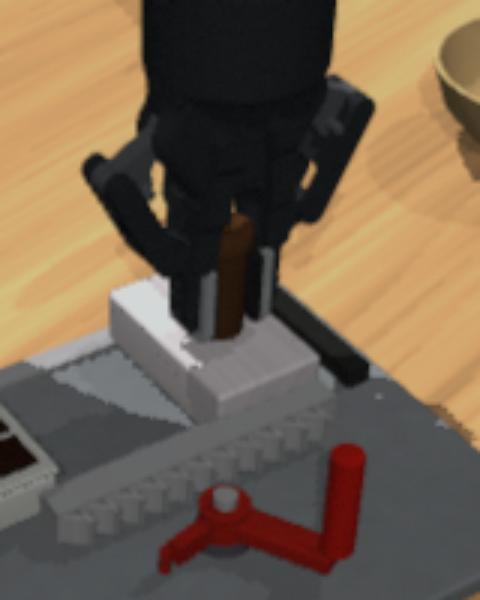

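Gripped at 21.7 mm. The post sits at about 75 mm of travel, 4.6 mm short. I push on.

drive_tool(
  delta_rot=[
    [0,0,0],
    [0,0,0],
    [0,0,0],
    [0,0,0],
    [0,0,0],
    [0,0,0],
  ],
  xyz=[
    [0,-1,0],
    [0,-2,0],
    [0,-3,0],
    [0,-4,0],
    [0,-5,0],
    [0,-5,0],
  ],
  gripper=[15,15,15,15,15,15],
)

```text
time: 15.62
position: [0.5331, 0.1428, 0.1195]
ee_rot: [0.002, 0.991, -0.132, 0.0]
ft_force: [-0.3, -1.4, -6.5]
gripper_width: 0.252
```

```bash
python3 -c "
from g import *
rep([*(cap-.08*ax),.12])"
```

```text
t 15.6167 pos [0.5331 0.1428 0.1195] yaw ty -105.19 z [-0.    -0.005 -1.   ] F [-0.3 -1.4 -6.5] w 21.5 q [-0.3   0.47 -0.1   2.02  0.08  0.66 -2.29]
[0.5321 0.1425 0.12  ] -> [-0.9  0.6 -0.5]
```

drive_tool(
  delta_rot=[
    [0,0,0],
    [0,0,0],
    [0,0,0],
    [0,0,0],
  ],
  xyz=[
    [0,-1,0],
    [0,-2,0],
    [0,-3,0],
    [0,-3,0],
  ],
  gripper=[15,15,15,15],
)

```text
time: 15.95
position: [0.5333, 0.1432, 0.1194]
ee_rot: [0.004, 0.991, -0.133, -0.001]
ft_force: [-6.0, -16.0, 1.9]
gripper_width: 0.251
```

It's on the stop again: 16 N with no travel. I open in place this time and rise straight up.

drive_tool(
  delta_rot=[
    [0,0,0],
    [0,0,0],
    [0,0,0],
    [0,0,0],
    [0,0,0],
    [0,0,0],
    [0,0,0],
    [0,0,0],
  ],
  xyz=[
    [0,-0.5,0],
    [0,-0.5,0],
    [0,-0.5,0],
    [0,-0.5,0],
    [0,-0.5,0],
    [0,-0.5,0],
    [0,-0.5,0],
    [0,-0.5,0],
  ],
  gripper=[22,26,32,40,48,54,54,54],
)

```text
time: 16.62
position: [0.5335, 0.1439, 0.1194]
ee_rot: [0.004, 0.991, -0.133, -0.0]
ft_force: [0.7, -0.2, 0.2]
gripper_width: 0.633
```

```bash
python3 -c "
from g import *
im=optics.snapshot('scene');cv2.imwrite('pics/scene11.png',im)
rep([*(cap-.08*ax),.12])
im=im.astype(int);b,g,r=[im[...,i] for i in range(3)]
k=(r<110)&(r>g+8)&(g<80);m=np.zeros_like(k);m[145:200,350:385]=k[145:200,350:385]
y,x=np.nonzero(m);t=y.min();print(t,[(int(x[y==j].min()),int(x[y==j].max())) for j in range(t,t+14,2)])
cv2.imwrite('pics/scz11.png',cv2.resize(cv2.imread('pics/scene11.png')[85:285,290:450],None,fx=3,fy=3))"
```

```text
t 16.6667 pos [0.5334 0.1438 0.1194] yaw ty -105.3 z [-0.002 -0.008 -1.   ] F [ 0.1 -0.5 -0.8] w 53.6 q [-0.3   0.47 -0.1   2.02  0.09  0.66 -2.3 ]
[0.5321 0.1425 0.12  ] -> [-0.9  1.7 -0.6]
145 [(355, 380), (353, 382), (355, 382), (384, 384), (366, 366), (365, 372), (350, 376)]
```

View pics/scz11.png

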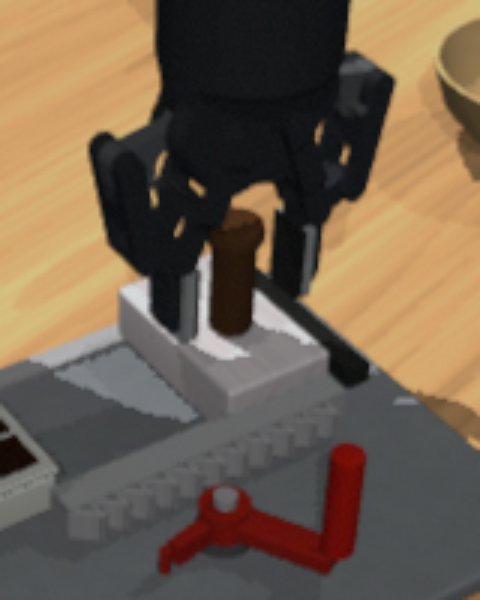

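The carriage is now up against the black bar and the pads are clear of the post and cap. I rise and withdraw.

drive_tool(
  delta_rot=[
    [0,0,0],
    [0,0,0],
    [0,0,0],
    [0,0,0],
    [0,0,0],
    [0,0,0],
    [0,0,0],
    [0,0,0],
    [0,0,0],
  ],
  xyz=[
    [0,0,-6],
    [0,0,-16],
    [0,0,-32],
    [0,0,-52],
    [0,0,-75],
    [0,0,-100],
    [0,0,-125],
    [0,0,-140],
    [0,0,-140],
  ],
  gripper=[54,54,54,54,54,54,54,54,54],
)

```text
time: 17.42
position: [0.535, 0.1454, 0.2639]
ee_rot: [0.003, 0.991, -0.133, 0.002]
ft_force: [1.1, -0.1, -0.6]
gripper_width: 0.632
```

drive_tool(
  delta_rot=[
    [0,0,0],
    [0,0,0],
    [0,0,0],
    [0,0,0],
    [0,0,0],
    [0,0,0],
    [0,0,0],
    [0,0,0],
    [0,0,0],
    [0,0,0],
    [0,0,0],
    [0,0,0],
  ],
  xyz=[
    [0,25,0],
    [0,55,0],
    [0,85,0],
    [0,115,0],
    [0,145,0],
    [0,175,0],
    [0,205,0],
    [0,235,0],
    [0,265,0],
    [0,295,0],
    [0,325,0],
    [0,345,0],
  ],
  gripper=[54,54,54,54,54,54,54,54,54,54,54,54],
)

```text
time: 18.42
position: [0.4426, -0.1899, 0.266]
ee_rot: [0.003, 0.991, -0.134, 0.002]
ft_force: [0.7, 0.3, 0.3]
gripper_width: 0.631
```

drive_tool(
  delta_rot=[
    [0,0,0],
    [0,0,0],
    [0,0,0],
    [0,0,0],
    [0,0,0],
    [0,0,0],
    [0,0,0],
    [0,0,0],
    [0,0,0],
    [0,0,0],
  ],
  xyz=[
    [0,25,0],
    [0,50,0],
    [0,75,0],
    [0,100,0],
    [0,125,0],
    [0,150,0],
    [0,170,0],
    [0,180,0],
    [0,180,0],
    [0,180,0],
  ],
  gripper=[54,54,54,54,54,54,54,54,54,54],
)

```text
time: 19.25
position: [0.3948, -0.363, 0.2669]
ee_rot: [0.003, 0.991, -0.134, 0.002]
ft_force: [0.9, 0.1, -0.1]
gripper_width: 0.636
```

```bash
python3 -c "
from g import *
t=optics.snapshot('top').copy();cv2.imwrite('pics/top12.png',t);cv2.imwrite('pics/scene12.png',optics.snapshot('scene'))
rep()
im=t.astype(int);b,g,r=[im[...,i] for i in range(3)]
k=(r<110)&(r>g+15)&(g<70);k[:258]=0;k[290:]=0;k[:,:210]=0;k[:,240:]=0
n,l,s,c=cv2.connectedComponentsWithStats(k.astype(np.uint8));i=1+np.argmax(s[1:,4]);print(s[i],c[i])
d=plane('top',c[i],.097)[:2]-cap;print('jaw travel x,y mm',d@ax*1e3,d@ay*1e3)
a=cv2.imread('pics/top0.png')[262:355,310:420];bb=t[262:355,310:420]
print('mould shift px',cv2.phaseCorrelate(np.float32(cv2.cvtColor(a,6)),np.float32(cv2.cvtColor(bb,6))))
a=cv2.imread('pics/top8.png')[165:235,270:335];bb=t[165:235,270:335]
print('lever shift since',cv2.phaseCorrelate(np.float32(cv2.cvtColor(a,6)),np.float32(cv2.cvtColor(bb,6))))
cv2.imwrite('pics/topz12.png',cv2.resize(t[150:350,180:440],None,fx=3,fy=3))
"
```

```text
t 19.35 pos [ 0.3953 -0.3622  0.2669] yaw ty -105.34 z [ 0.004 -0.006 -1.   ] F [-0.   0.2 -0.2] w 53.7 q [ 0.42  0.24  0.23  1.97 -0.06  0.93 -1.15]
[215 264  24  21 339] [225.07374631 273.87610619]
jaw travel x,y mm -79.08951334398374 0.12401577470552155
mould shift px ((0.16812144512463334, -0.006330604224913827), 0.7805586424138811)
lever shift since ((-0.1705613925380831, 0.16608684232257076), 0.758988078545641)
```

View pics/topz12.png

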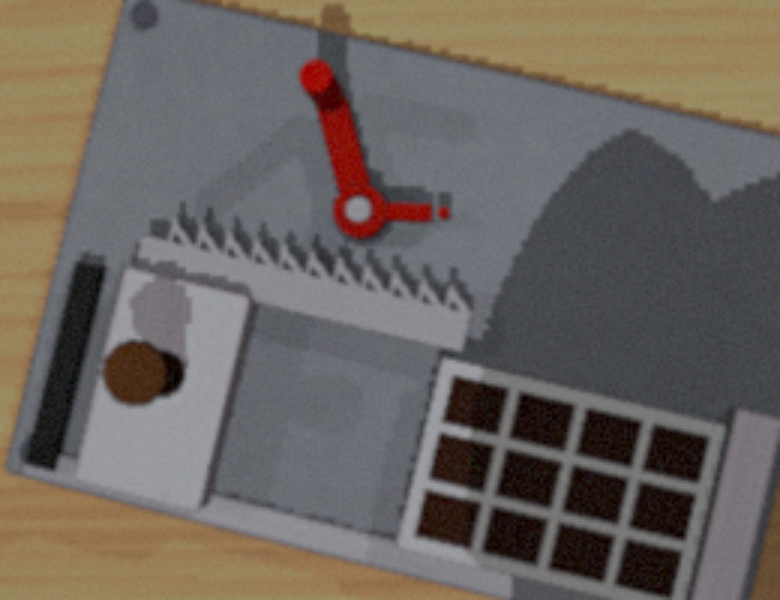

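The top view shows the jaw back by 79 mm, the lever over and the mould unmoved. I hand in.

```bash
python3 -c "
from bench import env
print(env.sign_off())"
```

```text
the job is handed in; nothing more can be done
None
```

The clamp is released: the pawl lever is over on its released side, the jaw is back at its stop, and the mould is still where it lay. I signed off at about 19.4 s with the arm clear of everything.

- **Pawl:** I pushed the red pin round its arc until the force rose with no more travel. The camera put it at 0.99 rad against the 1.0 rad stop, and it had not moved in the last picture.
- **Jaw:** My first push reached the stop, judging by the force, but after I let go both cameras showed the jaw at only about 74 mm. Backing the fingers off had probably dragged it forward, though I did not confirm that. I went back, gripped the post, pushed to the stop again (about 16 N, no travel) and opened in place. The first regrip wedged on the post's cap, so I lowered by 9 mm and gripped the shaft.
- **Final checks:** The last top picture gives 79.1 mm of jaw travel against the stated 80 mm. That is within the 2 mm calibration, but a small gap to the black bar is still visible. The mould had shifted less than 0.4 px in both checks, and the highest force I read was about 17 N.

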